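# Fit the stop post and draw out the side gauge

### The arm

A 7-joint arm with a two-finger parallel gripper is mounted at the origin on the work surface. World frame = base frame: x ahead of the robot, y to its left, z up, the work surface at z = 0. Lengths are in m, angles in rad, forces in N, time in s.
With the tool pointing down it reaches from about 0.4 to 0.85 m from the base axis. Payload 4.5 kg.
Tool frame: the origin (TCP) lies midway between the tips of the shut fingers; the grasp point (between the pads) lies behind it (r.grip_point_offset is the z of the grasp point in the tool frame, in m); z points along the fingers, y is the line along which they close (so a half turn about z gives the same grasp; the last joint's range is limited). The gripper opens to 88 mm and grips with 3 to 60 N. Pads are 18 mm wide; open, the fingers measure 123 mm over their backs; the gripper's body (75 mm by 187 mm) begins 45 mm behind the grasp point.
Start: joints at [-1.148, 0.689, -0.195, 1.565, 0.157, 0.902, -0.215], TCP at [0.237, 0.578, 0.2] pointing down, gripper open.
Joint ranges: [-3.01, 3.01], [-0.46, 2.08], [-1.47, 1.51], [0.13, 2.56], [-1, 4.14], [0.04, 2.09], [-2.66, 2.66]. Speed limits (rad/s): [2.57, 2.57, 3.14, 3.14, 3.14, 3.14, 3.14].

### API

Orientations are given as a unit quaternion [x, y, z, w].
In Python, from plant import r, optics, workorder gives the robot as it stands.
- The arm moves only by the shell command python3 -m creep 'ROWS' [FORCE]. ROWS is JSON, a list of rows, each an object of numbers: "grip": the gripper command: -1 is shut, 1 is fully open, values between are in proportion; "tx", "ty", "tz": the shift along the tool's x, y, z in cm; "spin": the turn about the tool's z in degrees. In form: [{"grip": .., "tx": .., "ty": .., "tz": .., "spin": ..}, ...]. A call has 1 to 8 rows; each row shifts and turns the commanded pose from where the row before left it, along the tool's axes as they then stand; what a row does not reach is not made up. A row lasts 1/12 s, in which the tool goes at most 41.7 mm and 7.16 degrees, less where a joint would pass 70% of its speed; a pose out of reach is approached as far as the arm can. A call with a gripper value outside its range is refused whole. The fingers move at their own pace and stop on an object; FORCE is the grip in N (left out, the last holds). Time passes only in rows, so rows that do not move let the fingers close. It gives the time, the measured TCP pose, the force, the opening and the grip force at its end, in the units of the state.
- r.get_state(): the state, without advancing time (a new reading comes with each control period).
- optics.snapshot(name): name is "scene" or "top"; returns (picture, depth): 384x512x3 uint8, red, green, blue; 384x512 float32, m along the optical axis (not along the pixel's ray), 0 where there is no reading.
- optics.get_calibration(name): a dict with "fx", "fy", "cx", "cy" (pixels), "extrinsics" (4x4, takes a point from world to camera coordinates). Camera axes: x right, y down, z forward; pixel columns grow to the right and rows downward; lengths in m; the calibration is good to about 2 mm. A picture is of the moment at which its call begins. get_calibration takes no time and is no camera call.
- workorder.finish_job(): hands the job in; it is judged then, once.
The state is a dict: "clock": time; "q": joint angles; "qd": joint speeds; "joint_torque": joint torques, N m; "tool_pos": TCP position; "eef_rot": TCP orientation; "contact_force": force on the tool from outside, world axes, zero at the start; "moment": the same for the moment, N m; "opening": opening from 0.0 (shut) to 1.0 (fully open); "finger_force": force on a finger pad.
Only numpy, scipy, OpenCV 4.12 (cv2) and the standard library are available. Lean on these libraries where they do the work, as an engineer would, in place of code of your own. Each camera call takes 0.05 s, during which the arm holds its last target. There are 200 camera calls.

### The job

Set up the telescoping side gauge: choose the one of the three loose metal stop posts that fits the socket in the gauge arm's end block without wobble, and stand it in the socket, pushed right down, while the arm is still locked at home. Then grip the block on the arm across its lock button so that the button is squeezed in, draw the arm out until its pointer lines up with the small clip on the scale, and finish still gripping it there with the button squeezed (a spring pulls the arm back if you let go). Leave the other posts and everything else on the table where they are.

Things in the scene. Friction and masses are not known exactly. Their poses are not given: they have to be found in the camera images.
- gauge: Fixed gauge. Origin at table height on the arm's centre line; +y = the way the arm draws out (within 0.3 rad of world +y), +x away from the robot. Base plate 120 x 470 x 10 mm. Outer tube 40 mm square, top at z 50 mm, y -220 to -50. Latch rail, top at z 36 mm, x -42 to -24. White scale bar, lines every 10 mm, top at z 30 mm, x 34 to 56. Place and yaw vary.
- boom (a joint): How far the inner arm is drawn out along the gauge's +y, m: 0 = home, limit 0.135. A spring pulls it home with 3 to 4 N, plus 1 N friction. At home the lock's tooth sits in a notch (under 3 mm of play); squeezing the lock 5 mm or more frees it. Past the notch the rail keeps the tooth in, so the arm slides freely both ways.
- boom_grip (a point): Where to grip the arm, midway between the two gripped faces with the lock in: 72 mm above the table; axes as the gauge's; moves with the arm. Black grip block around it: 26 mm along y, top at 90 mm, far face at x +17.5 mm; lock button on the -x side. Grip from above, fingers closing along the gauge's x: 42 mm wide, 35 mm with the button in. Inner tube below: 28 mm wide, top at 44 mm.
- lock: Lock button, a grey push face 18 mm (y) x 24 mm (z) on the -x (robot) side of the grip block. Origin at the centre of the push face, axes as the gauge's; rides with the arm. Out: 24.5 mm to -x of boom_grip; fully in: 17.5 mm (7 mm travel along +x). About 8 N pushes it fully in; 20 to 30 N of grip is plenty.
- boom_socket (a point): Centre of the socket's mouth, on top of the aluminium end block (48 x 48 mm) of the arm, 50 mm above the table and 85 mm to +y of boom_grip. Round upright hole, diameter 24 mm with a 3 mm chamfer, 30 mm deep with a closed floor. Moves with the arm.
- boom_pointer (a point): Tip of the small dark pointer on the +x side of the end block, 85 mm to +y of boom_grip, just above the edge of the scale bar. Moves with the arm.
- index (a point): The dark steel clip with an upright tab (25 mm tall), 8 mm wide along y, fixed across the white scale bar at the mark to be set: the point on the clip's centre line, on top, above the edge of the bar; axes as the gauge's. It lies 50 to 115 mm to +y of the pointer at the start. The arm is at the mark when pointer and this point have the same y in the gauge's axes.
- post_mid: Stop post that fits the socket: plain aluminium cylinder 22 mm diameter, 70 mm tall, chamfered ends, standing loose on the table. Origin at the centre of its foot. The three posts stand in a row on the robot side of the gauge, in any order.
- post_thin: Look-alike post, 14 mm diameter, 70 mm tall (too loose for the socket). Origin at its foot. To be left alone.
- post_thick: Look-alike post, 30 mm diameter, 70 mm tall (does not go in). Origin at its foot. To be left alone.
- tape_roll: Bystander: clear tape ring lying flat, 90 mm diameter, 25 mm high. Origin under its centre.
- glue_bottle: Bystander: white bottle, 48 mm diameter, 120 mm tall. Origin under its centre.
- folder: Bystander: flat white folding tool, 22 x 150 x 6 mm, long along its y. Origin under its centre.
- mug: Bystander: white mug, 80 mm diameter, 95 mm tall. Origin under its centre.
- tape_gun: Bystander: yellow hand tape applicator, about 260 x 36 x 100 mm, standing on its edge. Origin under its centre.

How it is judged:
On the way, in this order (a step that is already met when the one before it is completed fails the run):
1. the 22 mm post stands right down in the socket, let go, with the arm still locked at home (horizontal distance between post_mid and boom_socket below 0.004 m and z of post_mid in the frame of boom_socket below -0.026 m and angle between post_mid's own z axis and vertical below 0.12 rad and contact force between the fingers and post_mid below 0.1 N and value of joint boom below 0.006 m), for 0.2 s.
2. the lock button is squeezed in with the arm still at home (x of lock in the frame of boom_grip above -0.0195 m and contact force between the fingers and lock above 2 N and value of joint boom below 0.008 m), for 0.1 s.
At the end, for the whole second after the job is handed in: Pointer within 4 mm of the clip's centre line along the scale, arm still (under 10 mm/s), fingers still squeezing the lock button in (over 2 N); the 22 mm post in the socket, 26 mm deep or more, within 4 mm of its centre, upright within 0.12 rad, not touched by the fingers (y of boom_pointer in the frame of index between -0.004 and 0.004 m and velocity of joint boom between -0.01 and 0.01 m/s and value of joint boom above 0.03 m and contact force between the fingers and lock above 2 N and x of lock in the frame of boom_grip above -0.0205 m and contact force between the fingers and post_mid below 0.1 N and horizontal distance between post_mid and boom_socket below 0.004 m and z of post_mid in the frame of boom_socket below -0.026 m and angle between post_mid's own z axis and vertical below 0.12 rad); the arm keeps its last pose, push and grip.
It fails at once if one of the other two posts is knocked over or moved by more than 40 mm (distance of any of post_thin, post_thick from where it was at the start of the episode above 0.04 m or angle between any of post_thin, post_thick's own z axis and vertical above 0.6 rad).
It fails at once if the tape roll, glue bottle, folder, mug or tape gun is moved by more than 40 mm (distance of any of tape_roll, glue_bottle, folder, mug, tape_gun from where it was at the start of the episode above 0.04 m).
It also fails if it takes over 58 s, if anything falls off the work surface, if the arm or the gripper's body presses on something with over 40 N, if the wrist force passes 120 N, or if a joint passes its speed limit or range.

## Working session

There is one attempt and no reset: what is moved stays moved. The work goes in short steps, Python scripts to look and compute and a shell command to move; the robot and the scene stay as the last step left them, time stands still between calls to the robot, and variables do not carry over. Pictures are saved under pics/ and viewed, at most 10 in all, crops included, and the job is handed in when it is done.

```bash
ls; mkdir -p pics; python3 - <<'E'
from plant import r,optics
import cv2,numpy as np
s=r.get_state(); print({k:np.round(v,3).tolist() for k,v in s.items()}, r.grip_point_offset)
for n in("scene","top"):
    p,d=optics.snapshot(n); cv2.imwrite(f'pics/{n}0.png',p[:,:,::-1]); np.savez(f'pics/{n}0.npz',p=p,d=d)
    c=optics.get_calibration(n); print(n,c['fx'],c['fy'],c['cx'],c['cy'],np.round(c['extrinsics'],4).tolist())
E
```

```text
pics
{'clock': 0.0, 'q': [-1.148, 0.69, -0.195, 1.566, 0.157, 0.902, -0.215], 'qd': [-0.0, 0.001, 0.001, -0.001, -0.001, 0.0, -0.0], 'joint_torque': [0.001, -52.757, -1.267, -15.343, -0.053, 0.007, 0.0], 'tool_pos': [0.237, 0.578, 0.199], 'eef_rot': [0.193, 0.981, -0.001, -0.0], 'contact_force': [0.846, 0.159, 0.302], 'moment': [0.055, 0.035, -0.012], 'finger_force': 0.0, 'opening': 1.006} -0.0187
scene 399.69003010269853 399.69003010269853 253.58401778028752 191.5443082681587 [[-0.7532, 0.6576, 0.0167, 0.3676], [0.4393, 0.5218, -0.7313, -0.1913], [-0.4896, -0.5434, -0.6819, 1.4612], [0.0, 0.0, 0.0, 1.0]]
top 354.22690264009714 354.22690264009714 252.58237595778047 192.46990455235246 [[-0.0141, -0.9999, 0.0064, 0.0189], [-0.9972, 0.0136, -0.073, 0.5223], [0.0729, -0.0074, -0.9973, 1.3218], [0.0, 0.0, 0.0, 1.0]]
```

View pics/top0.png

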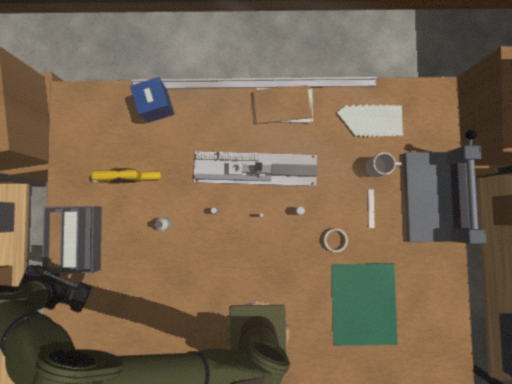

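View pics/scene0.png

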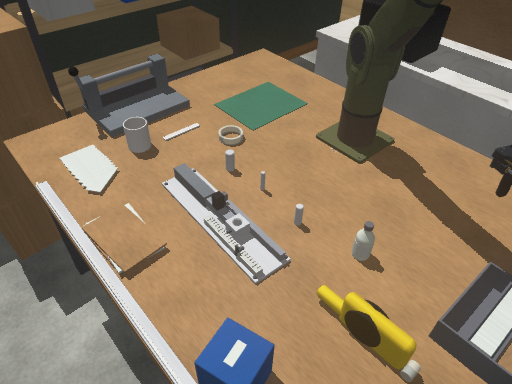

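The top view shows the gauge at cols 194–317, rows 152–185, with world +y to the left. The posts are near (213,211), (261,215, thin) and (300,211). In the scene view they are at (299,215), (263,181) and (230,160). I'll enlarge both.

```bash
python3 - <<'E'
import cv2,numpy as np
a=cv2.imread('pics/top0.png')[145:225,185:325]; b=cv2.imread('pics/scene0.png')[140:285,155:315]
cv2.imwrite('pics/top0c.png',cv2.resize(a,None,fx=5.5,fy=5.5,interpolation=cv2.INTER_CUBIC))
cv2.imwrite('pics/scene0c.png',cv2.resize(b,None,fx=4,fy=4,interpolation=cv2.INTER_CUBIC))
E
```

```text
(no output)
```

View pics/top0c.png

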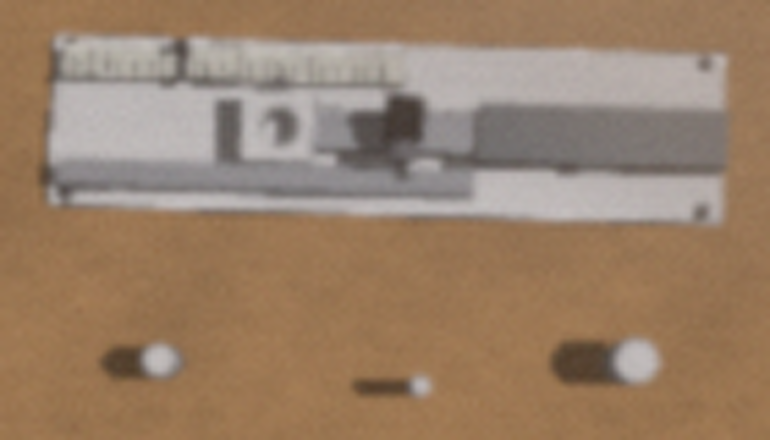

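View pics/scene0c.png

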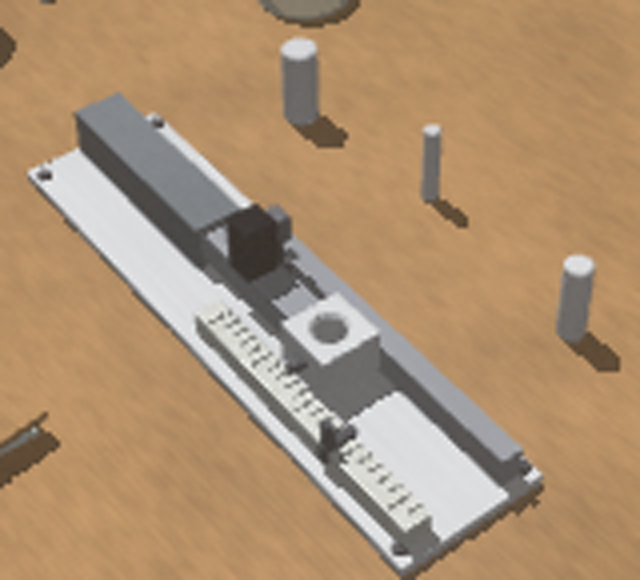

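The diameters order the posts clearly: the post at top (213,211) is medium, (261,215) is thin and (300,211) is thick. The end block's hole is at top crop (280,127), and the clip is at crop (175,60). Next I'll measure from depth-derived points in both views.

```bash
cat > h.py <<'E'
import numpy as np,cv2
from plant import r,optics
def cloud(n,d):
    c=optics.get_calibration(n); E=np.array(c['extrinsics']); v,u=np.mgrid[:384,:512]
    P=np.stack([(u-c['cx'])/c['fx']*d,(v-c['cy'])/c['fy']*d,d],-1)
    P=(P-E[:3,3])@E[:3,:3]; P[d<=0]=np.nan; return P
def ray(n,uv,z):
    c=optics.get_calibration(n); E=np.array(c['extrinsics']); R=E[:3,:3]; o=-R.T@E[:3,3]
    uv=np.atleast_2d(uv); D=np.c_[(uv[:,0]-c['cx'])/c['fx'],(uv[:,1]-c['cy'])/c['fy'],np.ones(len(uv))]@R
    return (o+D*((z-o[2])/D[:,2])[:,None])[:,:2]
def proj(n,P):
    c=optics.get_calibration(n); E=np.array(c['extrinsics']); q=np.atleast_2d(P)@E[:3,:3].T+E[:3,3]
    return np.c_[q[:,0]/q[:,2]*c['fx']+c['cx'],q[:,1]/q[:,2]*c['fy']+c['cy']]
E
python3 - <<'E'
from h import *
Z={n:np.load(f'pics/{n}0.npz') for n in('top','scene')}
p=Z['top']['p'].astype(int); hsv=cv2.cvtColor(Z['top']['p'],cv2.COLOR_RGB2HSV)
m=np.zeros((384,512),np.uint8); m[148:192,188:323]=(hsv[148:192,188:323,1]<70)
cs,_=cv2.findContours(m,cv2.RETR_EXTERNAL,cv2.CHAIN_APPROX_NONE); c=max(cs,key=cv2.contourArea)
W=ray('top',c[:,0,:],.01).astype(np.float32); R=cv2.minAreaRect(W); print('plate',R)
box=cv2.boxPoints(R); L=np.array(R[0]); e=[box[1]-box[0],box[2]-box[1]]; e=max(e,key=np.linalg.norm); e=e/np.linalg.norm(e); e*=np.sign(e[1])
ey=e; ex=np.array([e[1],-e[0]]); yaw=np.arctan2(-ey[0],ey[1]); print('yaw',yaw,'ctr',L)
np.savez('g.npz',c=L,ex=ex,ey=ey)
for n in Z:
    P=cloud(n,Z[n]['d']); g=np.stack([(P[...,:2]-L)@ex,(P[...,:2]-L)@ey,P[...,2]],-1)
    def rep(name,mask):
        q=g[mask]; w=P[mask]
        if len(q): print(n,name,len(q),'g mid',np.round((q.min(0)+q.max(0))/2,4),'rng',np.round(np.ptp(q,0),4),'g mean',np.round(q.mean(0),4),'w mean',np.round(w.mean(0),4))
    ing=(abs(g[...,0])<.065)&(abs(g[...,1])<.24)
    rep('plate z',ing&(abs(g[...,2]-.01)<.004))
    rep('block50',ing&(abs(g[...,2]-.05)<.004)&(g[...,1]>0)&(abs(g[...,0])<.035))
    rep('tube50',ing&(abs(g[...,2]-.05)<.004)&(g[...,1]<-.04)&(abs(g[...,0])<.03))
    rep('grip90',ing&(abs(g[...,2]-.09)<.005))
    rep('clip',ing&(g[...,2]>.04)&(g[...,0]>.034)&(g[...,1]>0.03))
    mk=(~ing&(g[...,2]>.064)&(g[...,2]<.078)&(g[...,0]<-.06)&(g[...,0]>-.2)&(abs(g[...,1])<.24)).astype(np.uint8)
    k,lab,st,ce=cv2.connectedComponentsWithStats(mk)
    for i in range(1,k):
        if st[i,4]>=3: rep('post',lab==i); print('  px',ce[i],st[i])
E
```

```text
plate ((0.6170710921287537, 0.0006976425647735596), (0.4745650887489319, 0.12420183420181274), 87.5595932006836)
yaw -0.042593017 ctr [0.61707109 0.00069764]
top plate z 1708 g mid [-0.0018  0.0009  0.01  ] rng [0.1243 0.4714 0.008 ] g mean [-0.0008 -0.0043  0.0098] w mean [ 0.6161 -0.0035  0.0098]
top block50 131 g mid [-0.0058  0.0511  0.05  ] rng [0.0486 0.0937 0.0078] g mean [-0.0058  0.0693  0.0494] w mean [0.6143 0.0701 0.0494]
top tube50 418 g mid [-0.006  -0.1339  0.05  ] rng [0.0409 0.1864 0.008 ] g mean [-0.0061 -0.1415  0.0498] w mean [ 0.6049 -0.1404  0.0498]
top grip90 57 g mid [-0.0088 -0.0095  0.0897] rng [0.0402 0.0224 0.0094] g mean [-0.0044 -0.0093  0.0894] w mean [ 0.6123 -0.0084  0.0894]
top clip 6 g mid [0.0475 0.1436 0.0531] rng [0.0049 0.0071 0.0071] g mean [0.0476 0.1435 0.0535] w mean [0.6707 0.142  0.0535]
top post 54 g mid [-0.1591 -0.167   0.0696] rng [0.0257 0.0283 0.0105] g mean [-0.1585 -0.1673  0.0693] w mean [ 0.4516 -0.1597  0.0693]
  px [300.12962963 210.27777778] [296 207   9   8  54]
top post 26 g mid [-0.1665  0.1471  0.0689] rng [0.0149 0.0184 0
[... 883 characters left out ...]
ip 22 g mid [0.0487 0.1429 0.0493] rng [0.0075 0.0104 0.017 ] g mean [0.0491 0.1446 0.0499] w mean [0.6722 0.143  0.0499]
scene post 52 g mid [-0.156  -0.1664  0.0708] rng [0.0259 0.028  0.0116] g mean [-0.1545 -0.1652  0.0705] w mean [ 0.4557 -0.1578  0.0705]
  px [229.07692308 152.38461538] [225 149   9   8  52]
scene post 18 g mid [-0.1752 -0.0241  0.0686] rng [0.0114 0.0137 0.0083] g mean [-0.1753 -0.0229  0.0684] w mean [ 0.441  -0.0147  0.0684]
  px [262.5        173.22222222] [261 171   4   5  18]
scene post 42 g mid [-0.164   0.1498  0.0695] rng [0.018  0.0211 0.011 ] g mean [-0.1639  0.15    0.07  ] w mean [0.4597 0.1576 0.07  ]
  px [299.30952381 206.64285714] [296 204   8   7  42]
```

```bash
cat >> h.py <<'E'
from scipy.spatial.transform import Rotation as Ro
G=np.load('g.npz')
def togo(xyz):
    s=r.get_state(); R=Ro.from_quat(s['eef_rot']).as_matrix()
    a=lambda v:np.degrees(np.arctan2(v[1],v[0]))
    sp=-(a(G['ex'])-a(R[:2,1])); sp=(sp+90)%180-90
    print('t',round(float(s['clock']),2),'tcp',np.round(s['tool_pos'],4),'op',round(float(s['opening']),3),'go cm',np.round(100*R.T@(np.array(xyz)-s['tool_pos']),2),'spin',round(sp,2))
E
python3 -m creep '[{"grip":0.2,"spin":7},{"grip":0.2,"spin":7},{"grip":0.2,"spin":7},{"grip":0.2,"spin":7},{"grip":0.2,"spin":7},{"grip":0.2,"spin":7},{"grip":0.2,"spin":7},{"grip":0.2,"spin":7}]' 15
python3 -m creep '[{"grip":0.2,"spin":7},{"grip":0.2,"spin":7},{"grip":0.2,"spin":0}]'
python3 - <<'E'
from h import *
togo([.458,.1565,.16])
c,ex,ey=G['c'],G['ex'],G['ey']
for n in('top','scene'):
    d=np.load(f'pics/{n}0.npz')['d']; P=cloud(n,d); g=np.stack([(P[...,:2]-c)@ex,(P[...,:2]-c)@ey,P[...,2]],-1)
    m=(abs(g[...,2]-.05)<.004)&(g[...,1]>.04)&(g[...,1]<.13)&(abs(g[...,0])<.04); q=g[m]
    print(n,m.sum(),q.min(0),q.max(0),np.median(q,0),q.mean(0),P[m].mean(0))
E
```

```text
t 0.1 tcp [0.2367 0.5778 0.199 ] op 1.002 go cm [-36.44 -30.59   3.95] spin 70.17
top 118 [-0.03005299  0.04132063  0.04615606] [0.01851319 0.09793905 0.05390842] [-0.00478268  0.07458458  0.04971485] [-0.00576877  0.07419135  0.0496022 ] [0.61446663 0.07506734 0.0496022 ]
scene 218 [-0.02933164  0.0402871   0.04607185] [0.02099144 0.10021836 0.05393462] [-0.00472248  0.0752285   0.05035243] [-0.00435358  0.07577868  0.05017114] [0.61594813 0.07659297 0.05017114]$[0]: bad value
$[0]: bad value
```

```bash

python3 -m creep '[{"grip":0.2,"tx":0,"ty":0,"tz":0,"spin":7},{"grip":0.2,"tx":0,"ty":0,"tz":0,"spin":7},{"grip":0.2,"tx":0,"ty":0,"tz":0,"spin":7},{"grip":0.2,"tx":0,"ty":0,"tz":0,"spin":7},{"grip":0.2,"tx":0,"ty":0,"tz":0,"spin":7},{"grip":0.2,"tx":0,"ty":0,"tz":0,"spin":7},{"grip":0.2,"tx":0,"ty":0,"tz":0,"spin":7},{"grip":0.2,"tx":0,"ty":0,"tz":0,"spin":7}]' 15
python3 -m creep '[{"grip":0.2,"tx":0,"ty":0,"tz":0,"spin":7},{"grip":0.2,"tx":0,"ty":0,"tz":0,"spin":7},{"grip":0.2,"tx":0,"ty":0,"tz":0,"spin":0}]'
python3 -c "
from h import *
togo([.458,.1565,.16])"
```

```text
clock: 0.77
tool_pos: [0.2367, 0.578, 0.1993]
eef_rot: [0.633, 0.774, -0.0, 0.0]
contact_force: [-0.0, 0.6, -0.3]
opening: 0.597
finger_force: 0.0
clock: 1.02
tool_pos: [0.2366, 0.5781, 0.1992]
eef_rot: [0.722, 0.692, -0.0, 0.0]
contact_force: [-0.3, -0.2, 0.0]
opening: 0.6
finger_force: 0.0
t 1.02 tcp [0.2366 0.5781 0.1992] op 0.6 go cm [-41.18  23.91   3.97] spin 0.01
```

```bash

python3 -m creep '[{"grip":0.2,"tx":-3.4,"ty":2,"tz":0,"spin":0},{"grip":0.2,"tx":-3.4,"ty":2,"tz":0,"spin":0},{"grip":0.2,"tx":-3.4,"ty":2,"tz":0,"spin":0},{"grip":0.2,"tx":-3.4,"ty":2,"tz":0,"spin":0},{"grip":0.2,"tx":-3.4,"ty":2,"tz":0,"spin":0},{"grip":0.2,"tx":-3.4,"ty":2,"tz":0,"spin":0},{"grip":0.2,"tx":-3.4,"ty":2,"tz":0,"spin":0},{"grip":0.2,"tx":-3.4,"ty":2,"tz":0,"spin":0}]'
python3 -m creep '[{"grip":0.2,"tx":-3.4,"ty":2,"tz":0,"spin":0},{"grip":0.2,"tx":-3.4,"ty":2,"tz":0,"spin":0},{"grip":0.2,"tx":-3.4,"ty":2,"tz":0,"spin":0},{"grip":0.2,"tx":-3.4,"ty":2,"tz":0,"spin":0},{"grip":0.2,"tx":0,"ty":0,"tz":0,"spin":0},{"grip":0.2,"tx":0,"ty":0,"tz":0,"spin":0}]' | head -2
python3 -c "
from h import *
togo([.458,.1565,.035])"
```

```text
clock: 1.68
tool_pos: [0.3864, 0.2985, 0.1997]
eef_rot: [0.719, 0.695, -0.0, -0.0]
contact_force: [1.8, 0.3, -0.3]
opening: 0.597
finger_force: 0.0
clock: 2.18
tool_pos: [0.4616, 0.1582, 0.1997]
t 2.18 tcp [0.4616 0.1582 0.1997] op 0.599 go cm [-0.18 -0.36 16.47] spin -0.02
```

```bash

python3 -m creep '[{"grip":0.2,"tx":-0.2,"ty":-0.4,"tz":3,"spin":0},{"grip":0.2,"tx":0,"ty":0,"tz":3,"spin":0},{"grip":0.2,"tx":0,"ty":0,"tz":3,"spin":0},{"grip":0.2,"tx":0,"ty":0,"tz":2.5,"spin":0},{"grip":0.2,"tx":0,"ty":0,"tz":2.5,"spin":0},{"grip":0.2,"tx":0,"ty":0,"tz":2.4,"spin":0},{"grip":0.2,"tx":0,"ty":0,"tz":0,"spin":0},{"grip":0.2,"tx":0,"ty":0,"tz":0,"spin":0}]' 
python3 -m creep '[{"grip":-0.6,"tx":0,"ty":0,"tz":0,"spin":0},{"grip":-0.6,"tx":0,"ty":0,"tz":0,"spin":0},{"grip":-0.6,"tx":0,"ty":0,"tz":0,"spin":0},{"grip":-0.6,"tx":0,"ty":0,"tz":0,"spin":0},{"grip":-0.6,"tx":0,"ty":0,"tz":0,"spin":0},{"grip":-0.6,"tx":0,"ty":0,"tz":0,"spin":0}]' 20
python3 -c "
from h import *
togo([.458,.1565,.17])"
```

```text
clock: 2.85
tool_pos: [0.455, 0.1605, 0.0351]
eef_rot: [0.72, 0.694, -0.001, -0.001]
contact_force: [0.0, 0.1, 0.3]
opening: 0.604
finger_force: 0.0
clock: 3.35
tool_pos: [0.4567, 0.1594, 0.0362]
eef_rot: [0.721, 0.693, 0.0, 0.0]
contact_force: [-1.1, 0.6, 0.6]
opening: 0.202
finger_force: 0.0
t 3.35 tcp [0.4567 0.1594 0.0362] op 0.202 go cm [ -0.28   0.15 -13.38] spin 0.17
```

```bash
python3 - <<'E'
from h import *
o=[]
for n in('top','scene'):
    p,d=optics.snapshot(n); np.savez(f'pics/{n}1.npz',p=p,d=d)
    a=p[145:235,170:280] if n=='top' else p[100:250,230:340]
    o.append(cv2.resize(a,(396,324 if n=='top' else 540),interpolation=cv2.INTER_CUBIC))
o[0]=cv2.copyMakeBorder(o[0],0,216,0,0,0)
cv2.imwrite('pics/g1.png',np.hstack(o)[:,:,::-1])
togo([.458,.1565,.17]); print(r.get_state()['finger_force'])
E
```

```text
t 3.45 tcp [0.4566 0.1594 0.0359] op 0.2 go cm [ -0.28   0.16 -13.41] spin 0.17
0.0
```

View pics/g1.png

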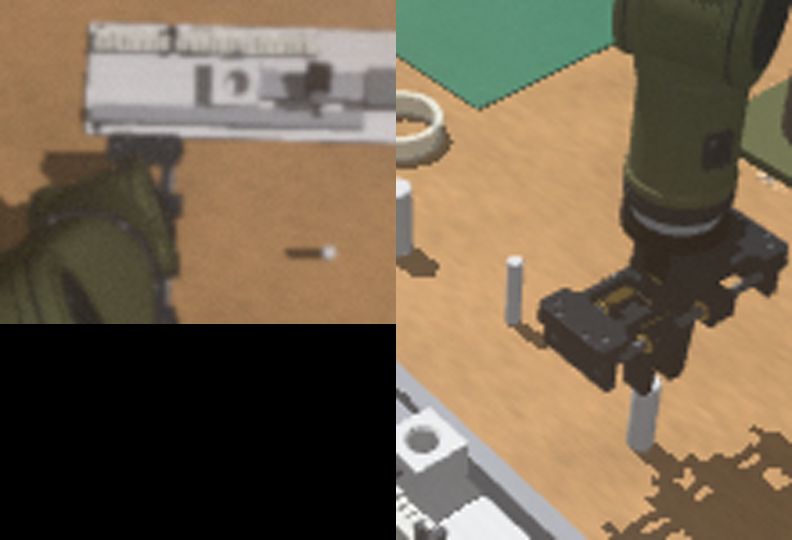

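```bash
python3 - <<'E'
from h import *
for z in(.036,.055,.08,.1): print(z,(proj('scene',[.4566,.1594,z])-[230,100])*3.6+[396,0])
p=np.load('pics/scene1.npz'); P=cloud('scene',p['d'])
for v,u in[(205,294),(203,303),(206,298),(208,300),(215,299),(200,305),(204,306),(204,297)]: print(u,v,p['p'][v,u],np.round(P[v,u],3))
w=P[195:230,280:315].reshape(-1,3); c=p['p'][195:230,280:315].reshape(-1,3).astype(int)
k=(c.max(1)<70)&(w[:,2]>.02); print('dark low',w[k][np.argsort(w[k][:,2])][:6])
k=(c.min(1)>110)&(w[:,2]>.01); print('post',w[k].min(0),w[k].max(0),w[k&(w[:,2]>.064)].mean(0))
E
```

```text
0.036 [[645.81039904 414.00232898]]
0.055 [[648.13897554 397.03108222]]
0.08 [[651.28673385 374.08943401]]
0.1 [[653.87630313 355.2160067 ]]
294 205 [59 52 45] [0.48  0.155 0.088]
303 203 [93 75 58] [0.45  0.161 0.08 ]
298 206 [60 51 43] [0.478 0.167 0.092]
300 208 [61 49 42] [0.469 0.168 0.079]
299 215 [121 118 116] [0.463 0.163 0.044]
305 200 [59 49 41] [0.447 0.164 0.093]
306 204 [58 47 38] [0.446 0.168 0.079]
297 204 [59 51 42] [0.479 0.164 0.097]
dark low [[0.44678484 0.15446052 0.07742715]
 [0.44234229 0.16914418 0.07793136]
 [0.46884193 0.16793148 0.07866006]
 [0.4407376  0.16740664 0.07946263]
 [0.44571421 0.1683326  0.0794745 ]
 [0.43912014 0.16956209 0.0800597 ]]
post [0.44995891 0.14730241 0.01160505] [0.50313892 0.18010473 0.15719843] [0.46257455 0.16484133 0.08050756]
```

```bash
python3 - <<'E'
from h import *
p=np.load('pics/scene1.npz')
a=cv2.resize(p['p'][165:235,265:345],None,fx=8,fy=8,interpolation=cv2.INTER_CUBIC)[:,:,::-1].copy()
z=cloud('scene',p['d'])[165:235,265:345]
for k in range(0,70,7):
    for j in range(0,80,8):
        cv2.putText(a,str(int(1000*z[k,j,2])) if z[k,j,2]==z[k,j,2] else 'x',(j*8,k*8+8),0,.35,(0,255,255),1)
cv2.imwrite('pics/g1z.png',a)
E
```

```text
(no output)
```

View pics/g1z.png

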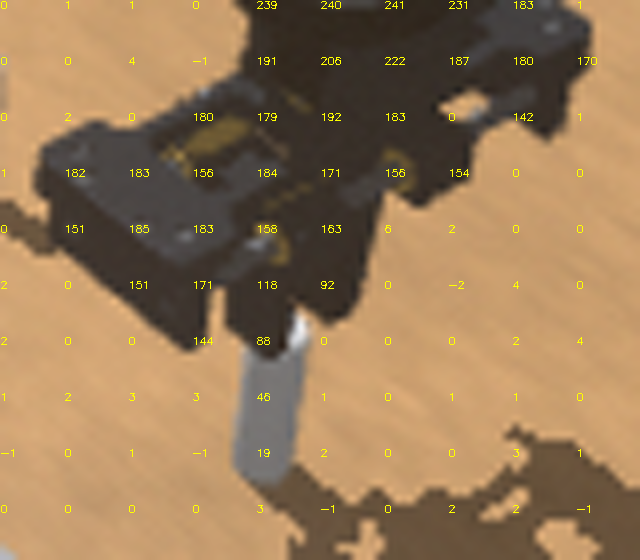

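The fingertips are at a true z of about 0.078, although tool_pos reads 0.036. Depth, projection and the body height (about 0.144) all agree on this. They closed in the air above the post, which still stands untouched. I'll open, go down 2 cm and check.

```bash

python3 -m creep '[{"grip":0.2,"tx":0,"ty":0,"tz":0,"spin":0},{"grip":0.2,"tx":0,"ty":0,"tz":0,"spin":0},{"grip":0.2,"tx":0,"ty":0,"tz":0,"spin":0},{"grip":0.2,"tx":0,"ty":0,"tz":0,"spin":0},{"grip":0.2,"tx":0,"ty":0,"tz":1,"spin":0},{"grip":0.2,"tx":0,"ty":0,"tz":1,"spin":0},{"grip":0.2,"tx":0,"ty":0,"tz":0,"spin":0},{"grip":0.2,"tx":0,"ty":0,"tz":0,"spin":0}]' 
python3 - <<'E'
from h import *
p,d=optics.snapshot('scene'); np.savez('pics/scene2.npz',p=p,d=d); cv2.imwrite('pics/s2.png',p[:,:,::-1])
P=cloud('scene',d)[150:240,260:350].reshape(-1,3); c=p[150:240,260:350].reshape(-1,3).astype(int)
k=(c.max(1)<75)&(P[:,2]>.02)&(abs(P[:,0]-.458)<.07); w=P[k]; w=w[np.argsort(w[:,2])]; print(np.round(w[:12],3))
E
```

```text
clock: 4.12
tool_pos: [0.4556, 0.159, 0.0147]
eef_rot: [0.721, 0.693, -0.001, -0.0]
contact_force: [-1.0, 0.5, -0.2]
opening: 0.6
finger_force: 0.0
[[0.483 0.166 0.056]
 [0.428 0.163 0.056]
 [0.422 0.168 0.056]
 [0.427 0.165 0.057]
 [0.43  0.168 0.057]
 [0.428 0.155 0.057]
 [0.492 0.167 0.058]
 [0.43  0.16  0.059]
 [0.484 0.166 0.059]
 [0.428 0.169 0.061]
 [0.428 0.159 0.061]
 [0.49  0.168 0.062]]
```

```bash

python3 -m creep '[{"grip":0.2,"tx":0,"ty":0,"tz":0.9,"spin":0},{"grip":0.2,"tx":0,"ty":0,"tz":0.8,"spin":0},{"grip":-0.8,"tx":0,"ty":0,"tz":0,"spin":0},{"grip":-0.8,"tx":0,"ty":0,"tz":0,"spin":0},{"grip":-0.8,"tx":0,"ty":0,"tz":0,"spin":0},{"grip":-0.8,"tx":0,"ty":0,"tz":0,"spin":0},{"grip":-0.8,"tx":0,"ty":0,"tz":0,"spin":0},{"grip":-0.8,"tx":0,"ty":0,"tz":0,"spin":0}]' 25
```

```text
clock: 4.83
tool_pos: [0.4566, 0.1594, -0.0011]
eef_rot: [0.721, 0.693, 0.0, 0.0]
contact_force: [0.1, -0.8, -0.6]
opening: 0.243
finger_force: 25.0
```

```bash

python3 -m creep '[{"grip":-0.8,"tx":0,"ty":0,"tz":-1,"spin":0},{"grip":-0.8,"tx":0,"ty":0,"tz":-2,"spin":0},{"grip":-0.8,"tx":0,"ty":0,"tz":-3,"spin":0},{"grip":-0.8,"tx":0,"ty":0,"tz":-3,"spin":0},{"grip":-0.8,"tx":0,"ty":0,"tz":0,"spin":0},{"grip":-0.8,"tx":0,"ty":0,"tz":0,"spin":0}]'
python3 -c "
from h import *
togo([.6137,.0794,.09])"
```

```text
clock: 5.33
tool_pos: [0.4575, 0.1598, 0.0906]
eef_rot: [0.721, 0.693, 0.002, 0.001]
contact_force: [-0.0, 0.6, -1.2]
opening: 0.237
finger_force: 25.0
t 5.33 tcp [0.4575 0.1598 0.0906] op 0.237 go cm [-7.41 15.93  0.1 ] spin 0.16
```

```bash

python3 -m creep '[{"grip":-0.8,"tx":-1.2,"ty":2.6,"tz":0,"spin":0.2},{"grip":-0.8,"tx":-1.2,"ty":2.6,"tz":0,"spin":0},{"grip":-0.8,"tx":-1.2,"ty":2.6,"tz":0,"spin":0},{"grip":-0.8,"tx":-1.2,"ty":2.6,"tz":0,"spin":0},{"grip":-0.8,"tx":-1.3,"ty":2.7,"tz":0,"spin":0},{"grip":-0.8,"tx":-1.3,"ty":2.8,"tz":0,"spin":0},{"grip":-0.8,"tx":0,"ty":0,"tz":0,"spin":0},{"grip":-0.8,"tx":0,"ty":0,"tz":0,"spin":0}]'
python3 -m creep '[{"grip":-0.8,"tx":0,"ty":0,"tz":1,"spin":0},{"grip":-0.8,"tx":0,"ty":0,"tz":1,"spin":0},{"grip":-0.8,"tx":0,"ty":0,"tz":0,"spin":0},{"grip":-0.8,"tx":0,"ty":0,"tz":0,"spin":0}]' |head -2
python3 - <<'E'
from h import *
togo([.6137,.0794,.07])
p,d=optics.snapshot('scene'); np.savez('pics/scene3.npz',p=p,d=d)
a=cv2.resize(p[120:270,170:310],None,fx=5,fy=5,interpolation=cv2.INTER_CUBIC)[:600]
cv2.imwrite('pics/s3.png',a[:,:,::-1])
P=cloud('scene',d); k=np.s_[150:235,190:270]; w=P[k].reshape(-1,3); c=p[k].reshape(-1,3).astype(int)
m=(w[:,2]>.06)&(c.min(1)>85)&(abs(w[:,0]-.615)<.03)&(abs(w[:,1]-.077)<.03); w=w[m]; w=w[np.argsort(w[:,2])]; print(len(w)); print(np.round(w[:8],4))
for z0 in np.arange(.06,.13,.01):
    q=w[(w[:,2]>z0)&(w[:,2]<z0+.01)]
    if len(q): print(round(z0,3),len(q),q.mean(0))
E
```

```text
clock: 6.0
tool_pos: [0.6122, 0.0768, 0.0871]
eef_rot: [0.723, 0.691, -0.001, -0.0]
contact_force: [-1.0, 0.1, -0.5]
opening: 0.245
finger_force: 25.0
clock: 6.33
tool_pos: [0.6101, 0.0795, 0.0673]
t 6.33 tcp [0.6101 0.0795 0.0673] op 0.239 go cm [ 0.01  0.36 -0.27] spin 0.05
137
[[0.6112 0.0841 0.0688]
 [0.6041 0.0839 0.0715]
 [0.619  0.0809 0.0716]
 [0.6153 0.0849 0.0723]
 [0.6213 0.0754 0.0725]
 [0.6178 0.0838 0.0731]
 [0.6199 0.0779 0.0736]
 [0.6159 0.0815 0.0738]]
0.06 1 [0.61124137 0.08410137 0.06879222]
0.07 16 [0.61547234 0.08171829 0.0748589 ]
0.08 24 [0.61463608 0.08300691 0.08453669]
0.09 16 [0.61369151 0.08424003 0.09499793]
0.1 9 [0.60985938 0.08552923 0.10415059]
0.11 13 [0.6112968  0.085262   0.11402108]
0.12 17 [0.61293185 0.08410709 0.12497955]
0.13 16 [0.61071857 0.08517097 0.1364435 ]
```

View pics/s3.png

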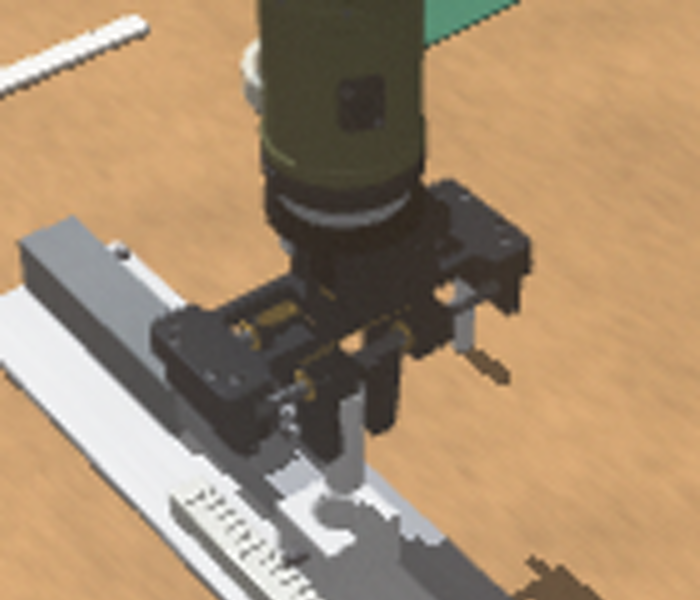

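```bash
python3 - <<'E'
from h import *
print('foot',ray('scene',[[239.1,216.5]],.0684),'hole',ray('scene',[[236.6,221.6]],.05))
p=np.load('pics/scene3.npz')['p']; g=p[...,1].astype(int)
for v in range(206,221): print(v,g[v,228:250])
q=np.load('pics/scene0.npz')['p'][...,1]; print(q[214:230,228:247])
E
```

```text
foot [[0.60932923 0.07801076]] hole [[0.61564906 0.07477809]]
206 [ 94 109  62  52  53  53  52  52  50  51  95 118 117 116 124 130  64  49
  95 123 154 156]
207 [ 90  82  56  55  51  53  54  53  54  50  79 116 117 115 122 157 129 156
 161 159 158 158]
208 [ 87  89  70  56  54  52  53  53  53  51  79 116 117 116 122 158 160 160
 162 162 160 157]
209 [ 93  89  88  70  56  54  53  54  51  51  79 116 117 114 121 159 162 162
 163 162 161 159]
210 [ 92 180 106  89  70  51  54  51  54  52  79 114 117 114 121 158 162 162
 163 167 165 163]
211 [ 93  98 184 107  90  71  55  54  51  78 115 118 114 115 120 157 162 161
 163 166 167 169]
212 [178 181 184 188 109  90  88  68  95 116 117 116 115 113 124 164 162 164
 164 162 163 167]
213 [185 186 185 185 186 109 101 117 115 119 117 116 115 114 124 179 170 165
 164 161 162 167]
214 [185 184 187 184 182 186 128 121 117 119 117 117 116 115 125 180 183 174
 163 161 162 162]
215 [185 185 184 184 183 182 190 127 117 119 117 116 115 112 124 181 184 183
 176 163 161 164]
216 [185 184 185 184 213 215 218 133 118 118 116 114 115 113 136 181 184 184
 184 174 16
[... 983 characters left out ...]
 106 107 107 110 107 108 155 202 220 222 222
  221]
 [219 220 220 218 162 117 106 107 108 109 109 106 104 112 207 222 222 222
  222]
 [213 219 220 219 193 136 107 107 107 107 105 105 103 135 213 223 223 221
  223]
 [134 211 220 219 220 170 111 106 107 107 108 107 107 186 220 222 221 222
  222]
 [107 136 215 220 220 219 190 139 122 109 108 156 214 221 223 221 220 173
  120]
 [106 106 134 215 219 221 219 217 217 214 217 218 220 222 223 223 173 117
  105]
 [104 106 107 136 214 220 221 220 220 219 218 219 219 221 172 120 110 106
  107]
 [101  98 105 108 134 212 220 221 220 220 219 218 169 120 111 106 107 107
  107]
 [103 102  97 106 107 133 214 220 222 221 171 139 112 107 106 108 107 107
  106]]
```

```bash

python3 -m creep '[{"grip":-0.8,"tx":0.1,"ty":0.67,"tz":0,"spin":0},{"grip":-0.8,"tx":0,"ty":0,"tz":0.8,"spin":0},{"grip":-0.8,"tx":0,"ty":0,"tz":0,"spin":0},{"grip":-0.8,"tx":0,"ty":0,"tz":0,"spin":0},{"grip":-0.8,"tx":0,"ty":0,"tz":0,"spin":0}]' |head -2
python3 - <<'E'
from h import *
togo([.6168,.0803,.059])
p,d=optics.snapshot('scene'); np.savez('pics/scene4.npz',p=p,d=d); g=p[...,1].astype(int)
togo([.6168,.0803,.059])
for v in range(208,227): print(v,g[v,226:248])
E
```

```text
clock: 6.8
tool_pos: [0.6187, 0.0793, 0.0606]
t 6.8 tcp [0.6187 0.0793 0.0606] op 0.244 go cm [ 0.09 -0.2   0.16] spin -0.03
t 6.85 tcp [0.6189 0.0793 0.0607] op 0.24 go cm [ 0.09 -0.21  0.17] spin -0.04
208 [ 93  59  53  54  54  53  55  53  51  79 117 118 119 113  88  53  51  51
  51  70 154 160]
209 [ 93  58  55  55  54  54  54  52  55  65 115 118 119 113 146  82  51  52
  71 124 159 162]
210 [ 92  65  51  54  55  53  52  53  51  64 116 118 116 115 159 166 106 156
 159 160 163 167]
211 [ 94  72  56  54  54  54  55  54  53  63 114 118 119 114 161 182 167 162
 162 161 162 166]
212 [ 93  92 110  62  53  55  53  54  52  62 114 119 117 113 161 182 183 169
 161 164 163 162]
213 [ 93 176 183 149  67  54  55  54  53  54 114 117 118 112 161 183 184 184
 171 162 164 162]
214 [180 183 185 184 150  68  54  56  52  78 115 118 117 112 187 185 183 183
 184 175 163 162]
215 [185 185 185 184 182 150  78  66 112 118 118 117 116 111 203 223 188 185
 185 184 176 163]
216 [184 186 183 185 185 183 145 117 118 119 117 116 117 110 208 232 225 187
 183 183 184 176]
217 [189 185 185 185 185 213 162 121 117 
[... 208 characters left out ...]
0 174 216 235 238
 235 234 204 186]
220 [230 235 235 235 236 236 177 122 118 118 118 115 117 112 140 211 229 238
 239 236 234 203]
221 [231 235 236 235 235 236 192 131 118 117 116 114 117 120 120 172 224 236
 238 238 237 234]
222 [150 231 235 236 236 235 183 130 117 118 119 121 121 118 117 127 227 238
 237 238 238 237]
223 [116 151 231 236 237 236 218 149 119 118 119 119 117 116 116 152 210 237
 239 238 239 145]
224 [117 118 151 231 236 237 236 189 122 120 117 119 120 119 117 118 125 129
 234 239 144 119]
225 [116 117 117 152 232 237 236 236 214 130 136 121 120 116 114 120 119 118
 129 127 119 119]
226 [125 117 117 119 150 232 237 238 236 136 119 117 118 118 118 118 120 121
 119 117 118 116]
```

```bash
python3 - <<'E'
from h import *
print('foot',ray('scene',[[236.0,219.2]],.0615),'prev',ray('scene',[[238.2,215.9]],.0684),'hole',ray('scene',[[236.7,221.7]],.0495))
for n,dd in (('top',0),('scene',0)):
    d=np.load(f'pics/{n}0.npz')['d']; P=cloud(n,d); g=np.stack([(P[...,:2]-G['c'])@G['ex'],(P[...,:2]-G['c'])@G['ey'],P[...,2]],-1)
    m=(abs(g[...,2]-.05)<.004)&(g[...,1]>.048)&(g[...,1]<.13)&(abs(g[...,0])<.04)
    cs,_=cv2.findContours(m.astype(np.uint8),cv2.RETR_EXTERNAL,cv2.CHAIN_APPROX_NONE); c=max(cs,key=cv2.contourArea)
    R=cv2.minAreaRect(ray(n,c[:,0],.05).astype(np.float32)); print(n,R)
E
```

```text
foot [[0.61794294 0.07525373]] prev [[0.60976305 0.07473894]] hole [[0.61538774 0.07487765]]
top ((0.6141654849052429, 0.07409524917602539), (0.04838966205716133, 0.04868006333708763), 89.23755645751953)
scene ((0.6162976622581482, 0.07744422554969788), (0.05245557427406311, 0.05039826035499573), 87.48638916015625)
```

```bash

python3 -m creep '[{"grip":-0.8,"tx":0.03,"ty":-0.22,"tz":0,"spin":0},{"grip":-0.8,"tx":0,"ty":0,"tz":0.4,"spin":0},{"grip":-0.8,"tx":0,"ty":0,"tz":0.4,"spin":0},{"grip":-0.8,"tx":0,"ty":0,"tz":0.4,"spin":0},{"grip":-0.8,"tx":0,"ty":0,"tz":0,"spin":0},{"grip":-0.8,"tx":0,"ty":0,"tz":0,"spin":0}]'
python3 -m creep '[{"grip":-0.8,"tx":0,"ty":0,"tz":0.3,"spin":0},{"grip":-0.8,"tx":0,"ty":0,"tz":0.3,"spin":0},{"grip":-0.8,"tx":0,"ty":0,"tz":0,"spin":0},{"grip":-0.8,"tx":0,"ty":0,"tz":0,"spin":0}]'
```

```text
clock: 7.35
tool_pos: [0.6164, 0.0797, 0.0482]
eef_rot: [0.722, 0.692, -0.0, -0.0]
contact_force: [-0.0, -0.4, -0.7]
opening: 0.24
finger_force: 25.0
clock: 7.68
tool_pos: [0.616, 0.0797, 0.0422]
eef_rot: [0.722, 0.692, -0.001, -0.0]
contact_force: [-2.0, 0.6, -2.3]
opening: 0.24
finger_force: 25.0
```

```bash

python3 -m creep '[{"grip":-0.8,"tx":0,"ty":0,"tz":0.4,"spin":0},{"grip":-0.8,"tx":0,"ty":0,"tz":0.4,"spin":0},{"grip":-0.8,"tx":0,"ty":0,"tz":0,"spin":0},{"grip":-0.8,"tx":0,"ty":0,"tz":0,"spin":0}]'

```

```text
clock: 8.02
tool_pos: [0.6161, 0.0797, 0.034]
eef_rot: [0.722, 0.692, -0.001, -0.0]
contact_force: [-1.5, -0.0, -2.5]
opening: 0.241
finger_force: 25.0
```

```bash

python3 -m creep '[{"grip":-0.8,"tx":0,"ty":0,"tz":0.5,"spin":0},{"grip":-0.8,"tx":0,"ty":0,"tz":0.5,"spin":0},{"grip":-0.8,"tx":0,"ty":0,"tz":0.3,"spin":0},{"grip":-0.8,"tx":0,"ty":0,"tz":0.2,"spin":0},{"grip":-0.8,"tx":0,"ty":0,"tz":0.2,"spin":0},{"grip":-0.8,"tx":0,"ty":0,"tz":0,"spin":0},{"grip":-0.8,"tx":0,"ty":0,"tz":0,"spin":0}]'

```

```text
clock: 8.6
tool_pos: [0.6165, 0.0798, 0.0187]
eef_rot: [0.722, 0.692, -0.0, -0.0]
contact_force: [-5.2, 0.3, 9.7]
opening: 0.235
finger_force: 25.0
```

The post is bottomed: reported TCP z is 0.0187, so the foot is at about 20 mm, with Fz at +9.7 N. I'll release it and rise.

```bash

python3 -m creep '[{"grip":0.1,"tx":0,"ty":0,"tz":0,"spin":0},{"grip":0.1,"tx":0,"ty":0,"tz":0,"spin":0},{"grip":0.1,"tx":0,"ty":0,"tz":0,"spin":0},{"grip":0.1,"tx":0,"ty":0,"tz":0,"spin":0},{"grip":0.1,"tx":0,"ty":0,"tz":-1.5,"spin":0},{"grip":0.1,"tx":0,"ty":0,"tz":-2.5,"spin":0},{"grip":0.5,"tx":0,"ty":0,"tz":-3,"spin":0},{"grip":0.5,"tx":0,"ty":0,"tz":0,"spin":0}]' | head -2
python3 -m creep '[{"grip":0.7,"tx":-2.9,"ty":0,"tz":0,"spin":0},{"grip":0.7,"tx":-2.9,"ty":0,"tz":0,"spin":0},{"grip":0.7,"tx":-2.9,"ty":0,"tz":0,"spin":0},{"grip":0.7,"tx":0,"ty":0,"tz":0,"spin":0},{"grip":0.7,"tx":0,"ty":0,"tz":0,"spin":0}]' 
python3 - <<'E'
from h import *
togo([.6129,-.0075,.0125])
p,d=optics.snapshot('scene'); np.savez('pics/scene5.npz',p=p,d=d)
a=cv2.resize(p[120:270,160:320],None,fx=5,fy=5,interpolation=cv2.INTER_CUBIC)[:600]
cv2.imwrite('pics/s5.png',a[:,:,::-1])
P=cloud('scene',d); g=np.stack([(P[...,:2]-G['c'])@G['ex'],(P[...,:2]-G['c'])@G['ey'],P[...,2]],-1)
m=(abs(g[...,0])<.03)&(abs(g[...,1]-.077)<.03)&(g[...,2]>.056)&(p.min(-1)>80); w=P[m]; t=w[w[:,2]>.085]; print('post max z',w[:,2].max(),len(t),t.mean(0))
E
```

```text
clock: 9.27
tool_pos: [0.6212, 0.0801, 0.0928]
clock: 9.68
tool_pos: [0.6132, -0.0103, 0.0876]
eef_rot: [0.724, 0.69, -0.0, 0.001]
contact_force: [-0.1, 1.0, -0.5]
opening: 0.848
finger_force: 0.0
t 9.68 tcp [ 0.6132 -0.0103  0.0876] op 0.848 go cm [ 0.28 -0.05  7.51] spin -0.29
post max z 0.09315565479603778 46 [0.61791659 0.07790468 0.09010609]
```

View pics/s5.png

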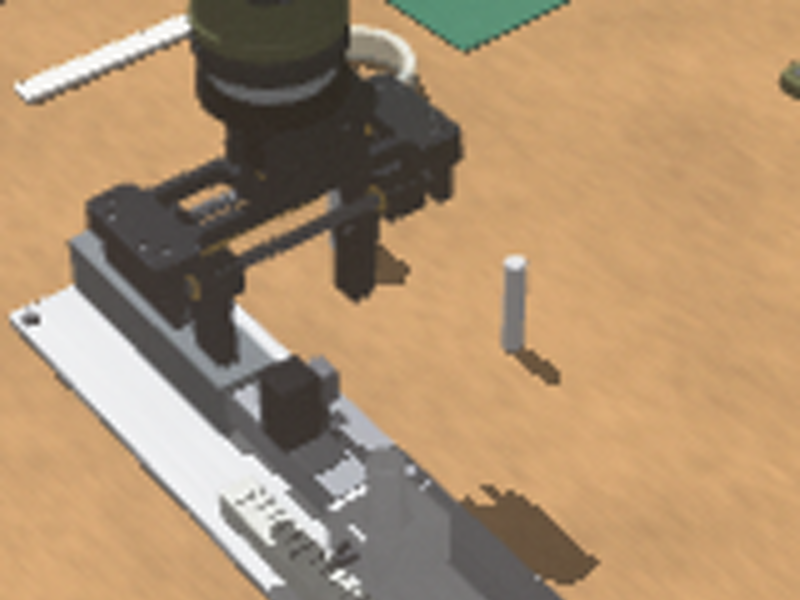

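The post stands upright in the socket. Its top is at z 0.090, so it is 30 mm deep (crop (385,450)). The open fingers straddle the grip block from above, so I'll descend and squeeze.

```bash

python3 -m creep '[{"grip":0.7,"tx":0.28,"ty":0,"tz":1,"spin":-0.3},{"grip":0.7,"tx":0,"ty":0,"tz":1.5,"spin":0},{"grip":0.7,"tx":0,"ty":0,"tz":1.5,"spin":0},{"grip":0.7,"tx":0,"ty":0,"tz":1.5,"spin":0},{"grip":0.7,"tx":0,"ty":0,"tz":1,"spin":0},{"grip":0.7,"tx":0,"ty":0,"tz":0.9,"spin":0},{"grip":0.7,"tx":0,"ty":0,"tz":0,"spin":0},{"grip":0.7,"tx":0,"ty":0,"tz":0,"spin":0}]'
python3 - <<'E'
from h import *
togo([.6129,-.0075,.0125])
p,d=optics.snapshot('scene'); P=cloud('scene',d); g=np.stack([(P[...,:2]-G['c'])@G['ex'],(P[...,:2]-G['c'])@G['ey'],P[...,2]],-1)
m=(abs(g[...,0]+.005)<.07)&(abs(g[...,1]+.008)<.03)&(g[...,2]>.052)&(g[...,2]<.11)&(p.max(-1)<75)
q=g[m]
for lo,hi in((-.08,-.035),(-.03,.02),(.025,.07)):
    k=(q[:,0]>lo)&(q[:,0]<hi); print(lo,k.sum(),np.round(q[k].min(0),4),np.round(q[k].max(0),4))
E
```

```text
clock: 10.4
tool_pos: [0.6129, -0.0037, 0.0133]
eef_rot: [0.72, 0.694, -0.0, -0.0]
contact_force: [0.2, -0.0, -0.1]
opening: 0.85
finger_force: 0.0
t 10.4 tcp [ 0.6129 -0.0037  0.0133] op 0.85 go cm [-0.38  0.01  0.08] spin 0.32
-0.08 97 [-0.0569 -0.0122  0.0539] [-0.0393  0.0078  0.1082]
-0.03 164 [-0.0233 -0.0187  0.0521] [0.0137 0.0057 0.0931]
0.025 67 [ 0.0324 -0.0117  0.0555] [0.0508 0.0089 0.0958]
```

```bash

python3 -m creep '[{"grip":0.7,"tx":-0.45,"ty":0,"tz":0,"spin":0.3},{"grip":0.7,"tx":0,"ty":0,"tz":0,"spin":0},{"grip":-0.6,"tx":0,"ty":0,"tz":0,"spin":0},{"grip":-0.6,"tx":0,"ty":0,"tz":0,"spin":0},{"grip":-0.6,"tx":0,"ty":0,"tz":0,"spin":0},{"grip":-0.6,"tx":0,"ty":0,"tz":0,"spin":0},{"grip":-0.6,"tx":0,"ty":0,"tz":0,"spin":0},{"grip":-0.6,"tx":0,"ty":0,"tz":0,"spin":0}]' 30
python3 -m creep '[{"grip":-0.6,"tx":0,"ty":0,"tz":0,"spin":0},{"grip":-0.6,"tx":0,"ty":0,"tz":0,"spin":0},{"grip":-0.6,"tx":0,"ty":0,"tz":0,"spin":0}]'
```

```text
clock: 11.12
tool_pos: [0.6104, -0.0087, 0.0135]
eef_rot: [0.722, 0.692, -0.002, -0.002]
contact_force: [-4.2, -0.1, 5.4]
opening: 0.42
finger_force: 8.7
clock: 11.37
tool_pos: [0.6118, -0.0087, 0.0135]
eef_rot: [0.722, 0.692, -0.001, -0.001]
contact_force: [-3.6, 0.7, 2.8]
opening: 0.392
finger_force: 30.0
```

```bash

python3 -m creep '[{"grip":-0.6,"tx":0.5,"ty":0,"tz":0,"spin":0},{"grip":-0.6,"tx":1,"ty":0,"tz":0,"spin":0},{"grip":-0.6,"tx":1,"ty":0,"tz":0,"spin":0},{"grip":-0.6,"tx":1,"ty":0,"tz":0,"spin":0},{"grip":-0.6,"tx":1,"ty":0,"tz":0,"spin":0},{"grip":-0.6,"tx":0.5,"ty":0,"tz":0,"spin":0},{"grip":-0.6,"tx":0,"ty":0,"tz":0,"spin":0},{"grip":-0.6,"tx":0,"ty":0,"tz":0,"spin":0}]'
python3 - <<'E'
from h import *
togo([.6118+.067*G['ey'][0],-.0087+.067,.0135])
o=[]
for n in('scene','top'):
    p,d=optics.snapshot(n); np.savez(f'pics/{n}6.npz',p=p,d=d)
    a=p[205:280,205:275] if n=='scene' else p[145:195,185:255]
    a=cv2.resize(a,None,fx=8 if n=='scene' else 5.5,fy=8 if n=='scene' else 5.5,interpolation=cv2.INTER_CUBIC)
    cv2.imwrite(f'pics/{n}6.png',a[:,:,::-1])
    P=cloud(n,d); g=np.stack([(P[...,:2]-G['c'])@G['ex'],(P[...,:2]-G['c'])@G['ey'],P[...,2]],-1)
    m=(abs(g[...,0]+.005)<.03)&(g[...,1]>.06)&(g[...,1]<.2)&(abs(g[...,2]-.09)<.004)&(p.min(-1)>80); print(n,'post top',m.sum(),g[m].mean(0) if m.any() else 0)
    m=(g[...,2]>.04)&(g[...,2]<.065)&(g[...,0]>.034)&(g[...,0]<.07)&(g[...,1]>0.1)&(g[...,1]<.17); print('clip',m.sum(),g[m].mean(0) if m.any() else 0)
E
```

```text
clock: 12.03
tool_pos: [0.6139, 0.0401, 0.0136]
eef_rot: [0.722, 0.692, -0.001, -0.0]
contact_force: [-4.3, -2.8, 3.1]
opening: 0.392
finger_force: 30.0
t 12.03 tcp [0.6139 0.0401 0.0136] op 0.392 go cm [ 1.82 -0.    0.  ] spin -0.04
scene post top 48 [-0.00305852  0.12600554  0.09047922]
clip 22 [0.04921994 0.14439101 0.04984306]
top post top 21 [-0.00587204  0.12414363  0.08927341]
clip 7 [0.04561661 0.14339173 0.05381629]
```

View pics/scene6.png

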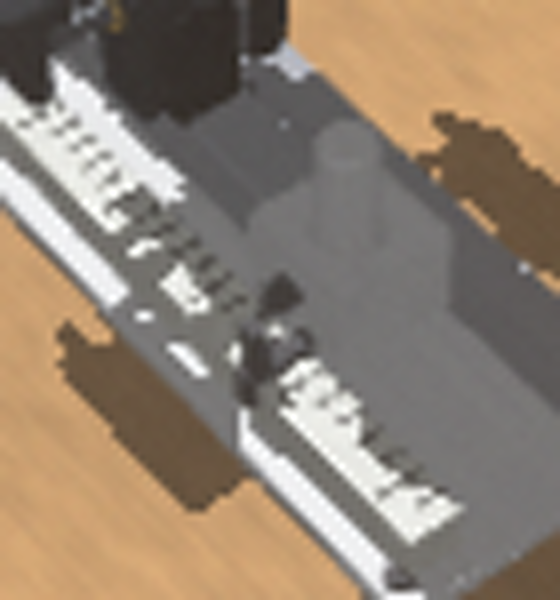

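The pointer is at crop (280,293), about 19 mm short of the clip at (270,350). Draw on 18.5 mm and remeasure.

```bash

python3 -m creep '[{"grip":-0.6,"tx":0.5,"ty":0,"tz":0,"spin":0},{"grip":-0.6,"tx":0.5,"ty":0,"tz":0,"spin":0},{"grip":-0.6,"tx":0.5,"ty":0,"tz":0,"spin":0},{"grip":-0.6,"tx":0.35,"ty":0,"tz":0,"spin":0},{"grip":-0.6,"tx":0,"ty":0,"tz":0,"spin":0},{"grip":-0.6,"tx":0,"ty":0,"tz":0,"spin":0},{"grip":-0.6,"tx":0,"ty":0,"tz":0,"spin":0}]'
python3 - <<'E'
from h import *
c,ex,ey=G['c'],G['ex'],G['ey']
imgs={}
for n in('scene','top'):
    p,d=optics.snapshot(n); np.savez(f'pics/{n}7.npz',p=p,d=d); imgs[n]=p
    P=cloud(n,d); g=np.stack([(P[...,:2]-c)@ex,(P[...,:2]-c)@ey,P[...,2]],-1)
    m=(abs(g[...,0]+.005)<.03)&(g[...,1]>.06)&(g[...,1]<.2)&(abs(g[...,2]-.09)<.003)&(p.min(-1)>80); print(n,'post top',m.sum(),g[m].mean(0),(g[m].min(0)+g[m].max(0))/2)
    m=(g[...,2]>.04)&(g[...,2]<.065)&(g[...,0]>.034)&(g[...,0]<.07)&(g[...,1]>0.1)&(g[...,1]<.17); print('clip',m.sum(),g[m].mean(0),(g[m].min(0)+g[m].max(0))/2,np.ptp(g[m],0))
    m=(g[...,2]>.046)&(g[...,2]<.053)&(abs(g[...,0]+.005)<.04)&(g[...,1]>0.09)&(g[...,1]<.2)
    cs,_=cv2.findContours(m.astype(np.uint8),0,1); k=max(cs,key=cv2.contourArea); R=cv2.minAreaRect(ray(n,k[:,0],.05).astype(np.float32)); print('block',(np.array(R[0])-c)@ey,R[1])
p=imgs['scene']; a=cv2.resize(p[215:270,220:275],None,fx=10,fy=10,interpolation=cv2.INTER_CUBIC)
cv2.imwrite('pics/s7.png',a[:,:,::-1])
E
```

```text
clock: 12.72
tool_pos: [0.6146, 0.058, 0.0135]
eef_rot: [0.722, 0.691, -0.002, -0.0]
contact_force: [-4.9, -2.3, 3.4]
opening: 0.388
finger_force: 30.0
scene post top 42 [-0.00321809  0.14325092  0.09041625] [-0.00358378  0.14307822  0.09022176]
clip 23 [0.04927584 0.14495998 0.04978316] [0.04923318 0.14429239 0.04906729] [0.00692832 0.00996315 0.01721764]
block 0.1416597220366269 (0.05399716645479202, 0.05046796053647995)
top post top 24 [-0.00448892  0.1408751   0.09028603] [-0.00639493  0.14031083  0.09019091]
clip 6 [0.04747105 0.14344218 0.05402751] [0.04764581 0.1435951  0.05323638] [0.00476817 0.00812313 0.00693567]
block 0.14748160787507203 (0.03345067426562309, 0.04501549154520035)
```

View pics/s7.png

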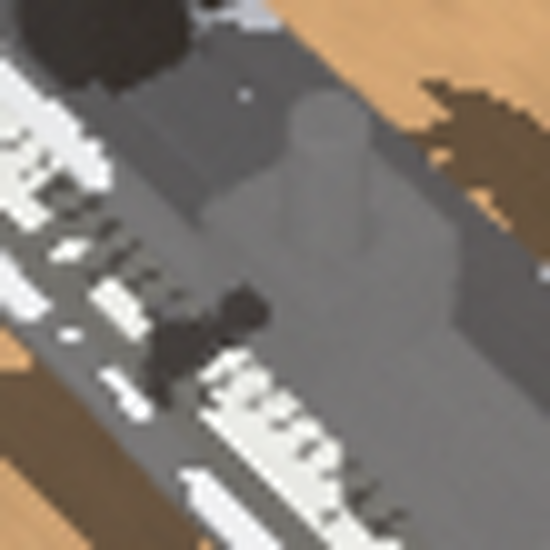

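The pointer at crop (245,310) now nearly runs into the clip at (180,345). Depth puts it another 1–3 mm short, so I'll add 1.8 mm and check the dark pixels numerically.

```bash

python3 -m creep '[{"grip":-0.6,"tx":0.18,"ty":0,"tz":0,"spin":0},{"grip":-0.6,"tx":0,"ty":0,"tz":0,"spin":0},{"grip":-0.6,"tx":0,"ty":0,"tz":0,"spin":0},{"grip":-0.6,"tx":0,"ty":0,"tz":0,"spin":0},{"grip":-0.6,"tx":0,"ty":0,"tz":0,"spin":0}]'
python3 - <<'E'
from h import *
c,ex,ey=G['c'],G['ex'],G['ey']
for n in('scene','top'):
    p,d=optics.snapshot(n); P=cloud(n,d); g=np.stack([(P[...,:2]-c)@ex,(P[...,:2]-c)@ey,P[...,2]],-1)
    m=(abs(g[...,0]+.005)<.03)&(g[...,1]>.06)&(g[...,1]<.2)&(abs(g[...,2]-.09)<.003)&(p.min(-1)>80); print(n,'post top',m.sum(),g[m].mean(0),(g[m].min(0)+g[m].max(0))/2)
    for z in('pics/%s6.npz'%n,None):
        if z: q=np.load(z); pp=q['p']; gg=cloud(n,q['d']); gg=np.stack([(gg[...,:2]-c)@ex,(gg[...,:2]-c)@ey,gg[...,2]],-1)
        else: pp,gg=p,g
        k=(pp.max(-1)<82)&(gg[...,2]>.031)&(gg[...,2]<.06)&(gg[...,1]>.1)&(gg[...,1]<.17)
        for lo,hi in((.02,.034),(.036,.06)):
            w=gg[k&(gg[...,0]>lo)&(gg[...,0]<hi)]
            print(' ',z,lo,len(w),np.round(np.c_[w.min(0),w.mean(0),w.max(0)],4).tolist() if len(w) else '')
E
```

```text
clock: 13.23
tool_pos: [0.6146, 0.0592, 0.0135]
eef_rot: [0.723, 0.691, -0.002, 0.0]
contact_force: [-4.1, -3.3, 2.8]
opening: 0.392
finger_force: 30.0
scene post top 39 [-0.00311192  0.14516744  0.09035171] [-0.00328349  0.14374465  0.08975873]
  pics/scene6.npz 0.02 16 [[0.0212, 0.0262, 0.0323], [0.121, 0.1292, 0.1461], [0.0315, 0.0364, 0.0394]]
  pics/scene6.npz 0.036 21 [[0.0431, 0.0494, 0.0533], [0.1418, 0.146, 0.1486], [0.0327, 0.0421, 0.0556]]
  None 0.02 19 [[0.0209, 0.0269, 0.0331], [0.1394, 0.1449, 0.1489], [0.0319, 0.037, 0.0422]]
  None 0.036 30 [[0.0364, 0.048, 0.0541], [0.1404, 0.1455, 0.1488], [0.0328, 0.0404, 0.0535]]
top post top 17 [-0.00537041  0.14439486  0.08920489] [-0.00492546  0.14356896  0.08936149]
  pics/top6.npz 0.02 4 [[0.0226, 0.0247, 0.0269], [0.1216, 0.1236, 0.1256], [0.0354, 0.0366, 0.0378]]
  pics/top6.npz 0.036 0 
  None 0.02 8 [[0.0215, 0.0277, 0.0339], [0.1373, 0.1421, 0.1448], [0.0323, 0.0356, 0.0412]]
  None 0.036 7 [[0.0382, 0.044, 0.0497], [0.1378, 0.1406, 0.1429], [0.0321, 0.0427, 0.0584]]
```

The pointer and clip now agree within about 1 mm in both views: scene 0.1449 against 0.1455, top 0.144 against 0.1435. The button is squeezed in at 30 N, so I'm handing in.

```bash
python3 -c "
from plant import workorder
print(workorder.finish_job())"
```

```text
the job is handed in; nothing more can be done
None
```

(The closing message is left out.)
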